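# Balance-point check of a sprung chest lid

### The arm

A 7-joint arm with a two-finger parallel gripper is mounted at the origin on the work surface. World frame = base frame: x ahead of the robot, y to its left, z up, the work surface at z = 0. Lengths are in mm, angles in degrees, forces in N, time in s.
With the tool pointing down it reaches from about 425 to 800 mm from the base axis. Payload 8.3 kg.
Tool frame: the origin (TCP) lies at the very end of the fingers, on their centre line; the grasp point (between the pads) lies 19 mm behind it; z points along the fingers, y is the line along which they close (so a half turn about z gives the same grasp; the last joint's range is limited). The gripper opens to 85 mm and grips with 20 to 120 N. Pads are 22 mm wide; open, the fingers measure 114 mm over their backs; the gripper's body (76 mm by 85 mm) begins 54 mm behind the grasp point. The pads swing forward as they close: fully open they stand 13 mm farther back than shut.
Start: joints at [-77.286, 21.967, 0.94, 78.501, -0.361, 79.538, -2.664], TCP at [175.549, 599.819, 193.879] pointing down, gripper open.
Joint ranges: [-169.22, 169.22], [-14.56, 117.87], [-87.37, 89.26], [10.42, 133.3], [-82.24, 262.24], [0.94, 117.77], [-172.7, 172.7]. Speed limits (degrees/s): [136.94, 136.94, 172.46, 172.46, 180, 180, 180].

### API

Orientations are given as [roll, pitch, yaw] about the fixed x, y, z axes, in that order (R = Rz(yaw) Ry(pitch) Rx(roll)).
In Python, from bench import monitor, imaging, job_done gives the robot as it stands. The module is installed in compiled form; this text tells all that it offers.
- The arm moves only by the tool carry_out, never from a script. Its argument "steps" is one flat list of numbers, 5 for each row, row after row: the shift along the tool's x, y, z normalised to -1 to 1, where 1 is 5 cm, then the turn about the tool's z normalised to -1 to 1, where 1 is 0.15 rad, then the gripper command: -1 is fully open, 1 is shut, values between are in proportion. In form: [dx, dy, dz, spin, hand, dx, dy, dz, spin, hand, ...]. A call has 1 to 10 rows; each row shifts and turns the commanded pose from where the row before left it, along the tool's axes as they then stand; what a row does not reach is not made up. A row lasts 1/8 s, in which the tool goes at most 62.5 mm and 10.7 degrees, less where a joint would pass 70% of its speed; a pose out of reach is approached as far as the arm can. A call with a number of a shift or a turn outside -1 to 1 is refused whole. A call with a gripper value outside its range is refused whole. The fingers move at their own pace and stop on an object; "force" is the grip in N (left out, the last holds). Time passes only in rows, so rows that do not move let the fingers close. It gives the time, the measured TCP pose, the force, the opening and the grip force at its end, in the units of the state.
- monitor.get_state(): the state, without advancing time (a new reading comes with each control period).
- imaging.snapshot(name): name is "scene" or "top" or "wrist"; returns the picture (420x560x3 uint8, red, green, blue); there is no depth.
- imaging.get_calibration(name): a dict with "fov_y" (degrees; the focal length in pixels is half the picture's height over the tangent of half this angle, whatever the lens; pixels are square), "cx", "cy" (the principal point, pixels), "k1" (the pictures are not rectified: a ray, as slopes to the right and down, at radius r is drawn at 1 + k1 r^2 times it, then the intrinsics apply), "cam_to_world" (4x4, takes a point from camera to world coordinates). Camera axes: x right, y down, z forward; pixel columns grow to the right and rows downward; lengths in mm; the calibration is good to about 2 mm. A picture is of the moment at which its call begins: read the wrist's pose just before it. get_calibration takes no time and is no camera call; for the wrist camera it gives the pose at the moment of the call.
- job_done(): hands the job in; it is judged then, once.
Trained networks look in the newest picture that a camera, given by its name, has taken for a name from the list of things; names that differ only in an ending like _2 or _b are one class to them, and where a whole thing is asked for, a point or a joint stands for the part that bears it (a point fixed in the world has none). Each returns a list of dicts, best first, with "score" (0 to 1); they miss things now and then, are a little off and sometimes report something else, mostly with a low value. They report only what shows in the picture. A call takes as long as a camera call.
- imaging.outline_of(camera, target): "mask" (420x560 bool, what is visible of it).
- imaging.pinpoint(camera, target): "at" ([x, y, z] in mm, in world coordinates, good to about 4 mm: a listed point, or the origin of a listed thing).
The state is a dict: "clock": time; "joint_positions": joint angles; "dq": joint speeds; "effort": joint torques, N m; "eef_pos": TCP position; "orientation": TCP orientation; "wrist_force": force on the tool from outside, world axes, zero at the start; "moment": the same for the moment, N m; "grip_width": finger opening in mm; "grasp_force": force on a finger pad.
Only numpy, scipy, OpenCV 4.12 (cv2) and the standard library are available. Lean on these libraries where they do the work, as an engineer would, in place of code of your own. Each camera call takes 0.05 s, during which the arm holds its last target. There are 200 camera calls.

### The job

The rivet chest has new spring hinges to be checked: take the red lid by its cork handle, pinching the soft cork gently (20 to 40 N), and raise the lid until it is past its balance point (55 degrees open). Then bring it back and hold it still about ten degrees below that point, still gripping the handle when you finish, so that I can set the springs. Keep the lid in hand throughout, never letting it spring fully open or drop, and leave the jar and the spool alone.

Things in the scene. Friction and masses are not known exactly. Their poses are not given: they have to be found in the camera images.
- chest: plywood chest, fixed to the bench, 160 mm deep (its x) by 260 mm wide (its y), 118 mm high with its lid shut. Origin at the centre of its underside; its x axis points from the front (handle side) to the back (hinge side), y along the hinge, z up. Stands anywhere in front of the robot, turned up to 0.35 rad
- lid (a joint): angle of the red lid, rad: 0 shut (as at the start), grows as its front edge rises, open stop at 1.6. Slab 160 mm deep, 266 wide, 16 thick, 0.85 kg, mid-plane through the hinge axis. Below the balance point at 0.96 (55 degrees) it sinks shut by itself, above it its springs swing it open. Moving it takes under 2 N at the handle. Keep it under 1.45 rad and 2.5 rad/s
- lid_hinge (a point): middle of the lid's hinge axis, at the back rim of the chest: 80 mm behind the chest's origin along its x and 110 mm above the bench. It does not move. The hinge axis is the chest's y
- grip: cork roller handle, 28 mm diameter, 40 long, parallel to the hinge, turning freely on a steel stalk 16 mm wide from the lid's front edge. Origin at its centre: 205 mm from the hinge axis, 45 out from the lid's edge, 110 above the bench when shut. Its y is the roller's axis. Best pinched from above on its two flat ends: the lid then pivots between the pads. It dents beyond 60 N a pad
- jar: amber wax jar with black cap, 72 mm across, 75 mm high, loose beside the chest; to be left alone. Origin at the centre of its underside
- spool: red thread spool, 52 mm across, 72 mm high, loose beside the chest; to be left alone. Origin at the centre of its underside

How it is judged:
By the outcome, as a careful person would: the job done as asked, in the order asked, and still so for the second after the job is handed in, while the arm keeps its last pose, push and grip.
It also fails if it takes over 38 s, if anything falls off the work surface, if the arm or the gripper's body presses on something with over 40 N, if the wrist force passes 120 N, or if a joint passes its speed limit or range.

## Working session

There is one attempt and no reset: what is moved stays moved. The work goes in short steps, Python scripts to look and compute and a tool call to move; the robot and the scene stay as the last step left them, time stands still between calls to the robot, and variables do not carry over. Pictures are saved under pics/ and viewed, at most 10 in all, crops included, and the job is handed in when it is done.

Besides the shell and the picture viewer there is one more tool, called after "Request:" in YAML: its name, and indented under it one key for each argument. carry_out: Moves the arm, as the interface text tells. Its arguments: {"type":"object","properties":{"steps":{"type":"array","items":{"type":"number","minimum":-1,"maximum":1}},"force":{"type":"number"}},"required":["steps"]}

```bash
mkdir -p pics
python3 - <<'E'
from bench import monitor, imaging
import cv2,numpy as np
s=monitor.get_state(); print({k:np.round(s[k],2).tolist() for k in('clock','eef_pos','orientation','grip_width','wrist_force')})
ims=[]
for c in('scene','top'):
    im=imaging.snapshot(c); ims.append(im)
    for t in('grip','lid_hinge','chest','jar','spool'):
        print(c,t,[(np.round(d['at'],1).tolist(),round(d['score'],2)) for d in imaging.pinpoint(c,t)[:2]])
    cv2.imwrite(f'pics/{c}.png',im[:,:,::-1])
E
```

```text
{'clock': 0.0, 'eef_pos': [175.41, 599.26, 192.87], 'orientation': [-179.89, 0.0, 163.69], 'grip_width': 85.57, 'wrist_force': [0.54, 0.53, 0.51]}
scene grip [([447.2, 117.0, 110.1], 0.52)]
scene lid_hinge [([654.7, 113.3, 106.8], 0.88)]
scene chest [([571.1, 109.6, 1.6], 0.9)]
scene jar [([546.6, 350.1, -3.0], 0.79)]
scene spool [([622.5, -124.5, 0.6], 0.6)]
top grip [([445.9, 111.5, 105.7], 0.61)]
top lid_hinge [([652.6, 112.2, 111.8], 0.69)]
top chest [([573.7, 118.2, -1.8], 0.76)]
top jar [([548.5, 352.6, -0.3], 0.64)]
top spool [([621.9, -122.3, -1.9], 0.88)]
```

```bash
ls pics
```

```text
scene.png
top.png
```

View pics/top.png

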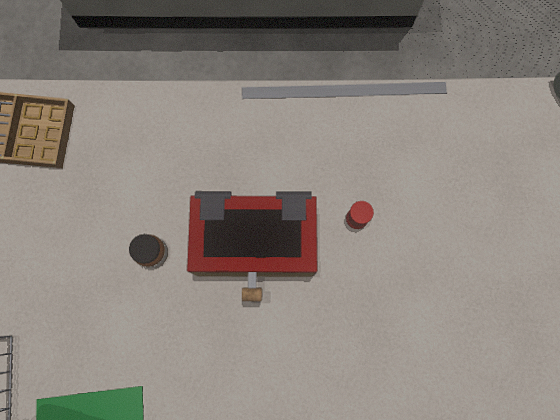

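View pics/scene.png

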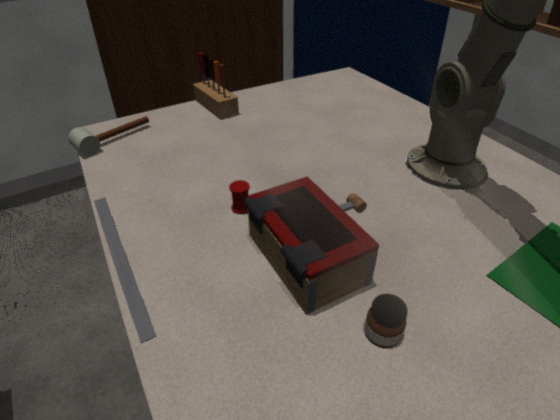

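```bash
cat > h.py <<'E'
from bench import imaging
import numpy as np,cv2
def toworld(cam,uv,z,cal=None):
    c=cal or imaging.get_calibration(cam); f=210/np.tan(np.radians(c['fov_y']/2))
    K=np.array([[f,0,c['cx']],[0,f,c['cy']],[0,0,1.]])
    n=cv2.undistortPoints(np.array(uv,float).reshape(-1,1,2),K,np.array([c['k1'],0,0,0.]))[:,0]
    T=np.array(c['cam_to_world']); d=np.c_[n,np.ones(len(n))]@T[:3,:3].T; o=T[:3,3]
    return o+d*((z-o[2])/d[:,2])[:,None]
E
python3 - <<'E'
from h import *
imaging.snapshot('top')
for t,z in(('lid',118),('grip',118)):
    for d in imaging.outline_of('top',t)[:2]:
        m=d['mask'].astype('uint8'); cs=max(cv2.findContours(m,0,2)[0],key=cv2.contourArea)
        r=cv2.minAreaRect(toworld('top',cs[:,0],z)[:,:2].astype('float32'))
        print(t,d['score'],m.sum(),cv2.boundingRect(m),r)
print(imaging.get_calibration('top'))
E
```

```text
lid 0.63 10138 (186, 195, 132, 106) ((540.869384765625, 114.96001434326172), (268.486083984375, 215.8798370361328), 89.21609497070312)
grip 0.66 249 (242, 287, 20, 14) ((445.7541198730469, 114.37870025634766), (25.875911712646484, 38.2237548828125), 0.23485243320465088)
grip 0.65 10240 (186, 195, 133, 106) ((541.4293212890625, 113.91490936279297), (270.2503967285156, 216.92111206054688), 89.72147369384766)
{'fov_y': 47.3714429628489, 'cx': 284.2010452592732, 'cy': 216.70831052951974, 'k1': 0.052974737011537085, 'cam_to_world': array([[-6.39868086e-03, -9.79791778e-01,  1.99917803e-01,
         4.03985123e+02],
       [-9.99972594e-01,  5.52493189e-03, -4.92813867e-03,
         5.25169470e+01],
       [ 3.72401751e-03, -1.99943858e-01, -9.79800278e-01,
         1.09352339e+03],
       [ 0.00000000e+00,  0.00000000e+00,  0.00000000e+00,
         1.00000000e+00]])}
```

The pictures show the chest nearly square to the base, with the cork handle at about (251,295) in top, the jar on its left at (147,250) and the spool on its right at (360,214). The detections agree: grip about (447,114,110), hinge (653,113,110), a span of about 206 mm against the 205 given. I'll turn the tool square and move towards the handle at height.

Request:
carry_out:
  steps: [0,0,0,-1,-1,0,0,0,-0.9,-1,-0.7,-0.8,0,0,-1,-0.7,-0.9,0,0,-1,-0.7,-0.9,0,0,-1,-0.6,-0.9,0,0,-1,-0.6,-0.9,0,0,-1,-0.6,-0.9,0,0,-1,-0.5,-0.9,0,0,-1,-0.4,-0.9,0,0,-1]
  force: 30

```text
clock: 2.0
eef_pos: [416.6, 243.2, 194.1]
orientation: [180.0, 0.0, 180.0]
wrist_force: [0.4, 0.1, -0.3]
grip_width: 85.7
grasp_force: 0.0
```

Request:
carry_out:
  steps: [-0.2,-0.9,0,0,-1,-0.2,-0.9,0,0,-1,-0.2,-0.8,0,0,-1,0,0,0,0,-1]

```text
clock: 2.5
eef_pos: [446.6, 111.3, 194.3]
orientation: [-180.0, 0.1, 179.6]
wrist_force: [0.5, 0.9, 0.4]
grip_width: 85.5
grasp_force: 0.0
```

Run:
```python
from h import *
from bench import monitor
im=imaging.snapshot('wrist'); cv2.imwrite('pics/w1.png',im[:,:,::-1])
print(monitor.get_state()['eef_pos'])
print([(d['at'],d['score']) for d in imaging.pinpoint('wrist','grip')[:2]],[(d['at'],d['score']) for d in imaging.pinpoint('wrist','lid_hinge')[:2]])
for d in imaging.outline_of('wrist','grip')[:1]:
    m=d['mask'].astype('uint8'); cs=max(cv2.findContours(m,0,2)[0],key=cv2.contourArea)
    print(d['score'],m.sum(),cv2.boundingRect(m))
    for z in(110,117,124): print(z,cv2.minAreaRect(toworld('wrist',cs[:,0],z)[:,:2].astype('float32')))
```

```text
[446.03392384 113.60594711 194.20823794]
[([446.6, 114.2, 108.1], 0.8), ([623.5, -116.4, -3.1], 0.22)] []
0.65 1929 (254, 179, 54, 38)
110 ((446.661376953125, 118.87411499023438), (29.656774520874023, 41.21839141845703), 0.16162022948265076)
117 ((444.58526611328125, 118.77284240722656), (28.86764144897461, 40.121620178222656), 0.1617291122674942)
124 ((442.5091552734375, 118.67160034179688), (28.078506469726562, 39.02486801147461), 0.16184455156326294)
```

View pics/w1.png

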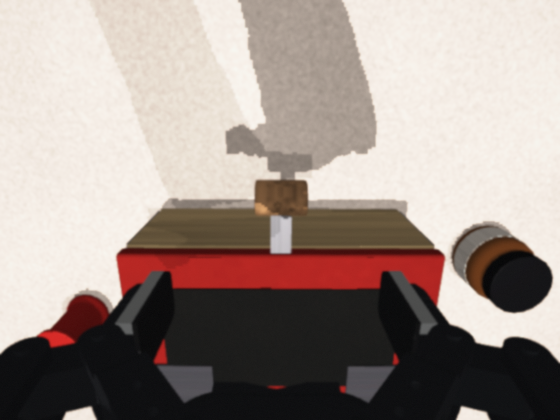

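The wrist view shows the cork at about (281,197), centred between the fingers (inner edges 174 and 380). The lid is square at 118–443. Position agrees with (446.5,115,110), so I'll descend and pinch.

Request:
carry_out:
  steps: [0,0,0.7,0,-1,0,0,0.7,0,-1,0,0,0.7,0,-1,0,0,0,0,-1]

```text
clock: 3.2
eef_pos: [443.4, 115.3, 86.8]
orientation: [-179.9, -0.3, -179.9]
wrist_force: [-0.3, -0.3, 0.3]
grip_width: 85.4
grasp_force: 0.0
```

Request:
carry_out:
  steps: [0,0,0,0,0,0,0,0,0,0,0,0,0,0,1,0,0,0,0,1,0,0,0,0,1,0,0,0,0,1,0,0,0,0,1]
  force: 30

```text
clock: 4.08
eef_pos: [445.6, 114.9, 88.8]
orientation: [-180.0, -0.0, -180.0]
wrist_force: [-0.4, -0.6, 0.1]
grip_width: -0.0
grasp_force: 0.0
```

Run:
```python
from h import *
from bench import monitor
im=imaging.snapshot('wrist'); cv2.imwrite('pics/w2.png',im[:,:,::-1])
s=monitor.get_state(); print({k:np.round(s[k],2).tolist() for k in('clock','eef_pos','grip_width','wrist_force','moment','grasp_force')})
```

```text
{'clock': 4.12, 'eef_pos': [445.63, 114.85, 88.84], 'grip_width': 0.15, 'wrist_force': [-0.23, -0.75, 0.61], 'moment': [0.01, -0.01, -0.0], 'grasp_force': 0.0}
```

View pics/w2.png

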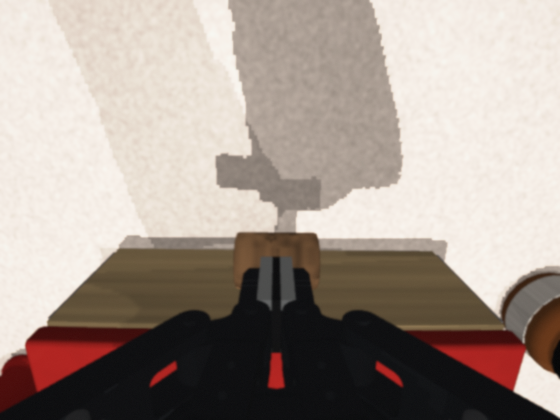

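The fingers closed to zero with no contact. In the picture the tips at (276,258) lie in front of the cork (235–320 wide, 233–285 tall), so they missed it. I'll check the geometry before moving on.

```bash
cat >> h.py <<'E'
def proj(cam,P,cal=None):
    c=cal or imaging.get_calibration(cam); f=210/np.tan(np.radians(c['fov_y']/2))
    K=np.array([[f,0,c['cx']],[0,f,c['cy']],[0,0,1.]]); T=np.linalg.inv(np.array(c['cam_to_world']))
    return cv2.projectPoints(np.array(P,float).reshape(-1,1,3),cv2.Rodrigues(T[:3,:3])[0],T[:3,3],K,np.array([c['k1'],0,0,0.]))[0][:,0]
E
python3 - <<'E'
from h import *
from bench import monitor
p=monitor.get_state()['eef_pos']; c=imaging.get_calibration('wrist'); print(c,p)
print('tcp',proj('wrist',p), 'grasp',proj('wrist',p+[0,0,19]))
for x in(446,):
  for z in(96,110,124): print(z,proj('wrist',[[x,95,z],[x,135,z],[x-14,115,z],[x+14,115,z]]).round().tolist())
print('lid edge',proj('wrist',[[493,-18,118],[493,248,118]]))
im=imaging.snapshot('scene')
cv2.imwrite('pics/s2.png',cv2.resize(im[150:260,280:430],None,fx=5,fy=5,interpolation=2)[:,:,::-1])
print('scene tcp',proj('scene',p),proj('scene',[446,115,110]))
E
```

```text
{'fov_y': 60.94478801464618, 'cx': 275.79989547872896, 'cy': 205.71346216262953, 'k1': -0.037001009081707364, 'cam_to_world': array([[-1.00717565e-03,  9.52181397e-01,  3.05531623e-01,
         3.68885529e+02],
       [ 9.99999277e-01,  1.15990436e-03, -3.18344886e-04,
         1.14036848e+02],
       [-6.57509539e-04,  3.05531082e-01, -9.52181876e-01,
         2.68033744e+02],
       [ 0.00000000e+00,  0.00000000e+00,  0.00000000e+00,
         1.00000000e+00]])} [445.62719522 114.84614348  88.83684888]
tcp [[277.36220448 239.39766852]] grasp [[277.49686451 254.61167658]]
96 [[240.0, 245.0], [316.0, 245.0], [278.0, 220.0], [278.0, 269.0]]
110 [[237.0, 257.0], [319.0, 257.0], [278.0, 231.0], [278.0, 283.0]]
124 [[234.0, 271.0], [322.0, 271.0], [278.0, 242.0], [278.0, 298.0]]
lid edge [[ 21.81889787 344.54076861]
 [533.33579415 345.10796701]]
scene tcp [[355.78034323 209.28717859]] [[356.74678058 201.92997053]]
```

View pics/s2.png

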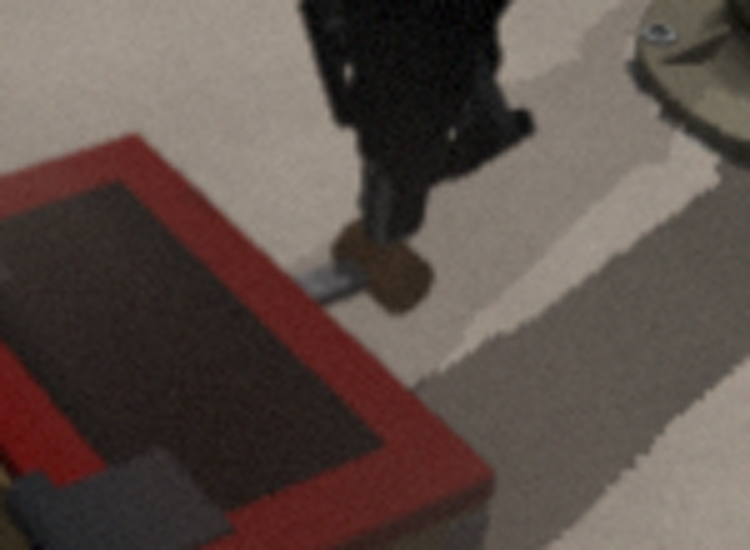

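Both views put the cork where I expected it: scene (357,202), wrist rows 231–283. The fingertips are about 30 mm higher than the reported TCP. They appear at scene row 198 where the TCP should be at 209. In the open wrist view the 85 mm gap spans 206 px, which gives 147 mm depth instead of about 182. So the fingers end roughly 30 mm short of the reported TCP. I'll open and go down by that amount, watching the force.

Request:
carry_out:
  steps: [0,0,0,0,-1,0,0,0,0,-1,0,0,0,0,-1,0,0,0,0,-1,0,0,0,0,-1,0,0,0,0,-1]

```text
clock: 4.92
eef_pos: [445.7, 114.9, 88.9]
orientation: [-180.0, -0.0, -180.0]
wrist_force: [-0.1, 0.1, 0.5]
grip_width: 85.1
grasp_force: 0.0
```

Request:
carry_out:
  steps: [0,0,0.15,0,-1,0,0,0.15,0,-1,0,0,0.1,0,-1,0,0,0.1,0,-1,0,0,0,0,-1]

```text
clock: 5.55
eef_pos: [445.4, 114.8, 63.4]
orientation: [-180.0, -0.0, -180.0]
wrist_force: [0.5, 0.5, -0.1]
grip_width: 85.1
grasp_force: 0.0
```

Run:
```python
from h import *
from bench import monitor
s=monitor.get_state(); print({k:np.round(s[k],2).tolist() for k in('clock','eef_pos','grip_width','wrist_force')})
im=imaging.snapshot('scene')
a=cv2.resize(im[140:260,290:430],(560,480),interpolation=2)
b=imaging.snapshot('wrist')[180:420,140:420]
cv2.imwrite('pics/s3.png',np.vstack([cv2.resize(a,(350,300)),cv2.resize(b,(350,300))])[:,:,::-1])
```

```text
{'clock': 5.55, 'eef_pos': [445.38, 114.78, 63.43], 'grip_width': 85.14, 'wrist_force': [0.47, 0.52, -0.11]}
```

View pics/s3.png

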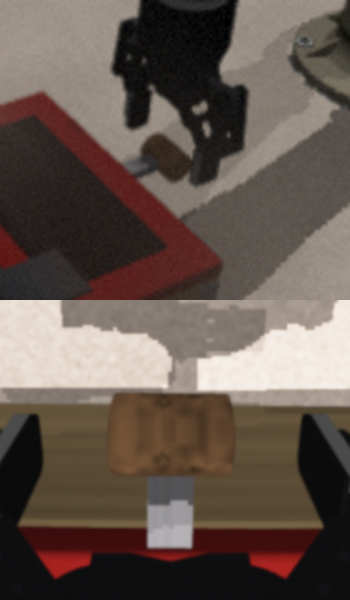

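The crop shows the open fingers either side of the cork, with tips at scene (372,214) and (346,191), and the cork centred in the wrist view. I'll work out the actual tip height.

Run:
```python
from h import *
for y in(66,163):
    for z in(60,80,90,100,110): print(y,z,proj('scene',[[445,y,z]]).round(1).tolist())
```

```text
66 60 [[341.9, 207.3]]
66 80 [[342.7, 200.6]]
66 90 [[343.1, 197.2]]
66 100 [[343.5, 193.7]]
66 110 [[343.9, 190.2]]
163 60 [[368.0, 231.4]]
163 80 [[369.2, 224.6]]
163 90 [[369.8, 221.1]]
163 100 [[370.4, 217.6]]
163 110 [[371.1, 214.0]]
```

The open tips are at z≈108, so they would be near 98 when closed on the cork. I'll go 8 mm lower and close.

Request:
carry_out:
  steps: [0,0,0.16,0,-1,0,0,0,0,0.5,0,0,0,0,1,0,0,0,0,1,0,0,0,0,1,0,0,0,0,1,0,0,0,0,1]
  force: 30

```text
clock: 6.52
eef_pos: [445.7, 115.1, 56.0]
orientation: [180.0, 0.0, -180.0]
wrist_force: [-0.6, 0.8, 1.9]
grip_width: 39.6
grasp_force: 36.9
```

Run:
```python
from h import *
from bench import monitor
s=monitor.get_state(); print({k:np.round(s[k],2).tolist() for k in('clock','eef_pos','grip_width','wrist_force','moment','grasp_force')})
im=imaging.snapshot('scene')
a=im[140:260,290:430]
b=imaging.snapshot('wrist')[180:420,140:420]
cv2.imwrite('pics/s4.png',np.vstack([cv2.resize(a,(350,300),interpolation=2),cv2.resize(b,(350,300))])[:,:,::-1])
```

```text
{'clock': 6.52, 'eef_pos': [445.72, 115.07, 55.99], 'grip_width': 39.56, 'wrist_force': [-0.61, 0.76, 1.88], 'moment': [0.3, 0.14, -0.07], 'grasp_force': 36.91}
```

View pics/s4.png

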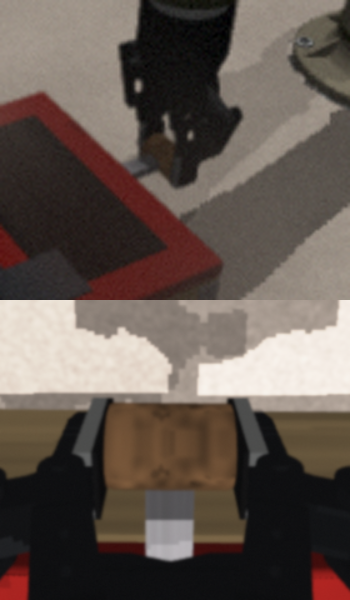

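The cork is pinched at 39.6 mm wide, and the crop shows both pads flat on its ends. The measured grip is 37 N for 30 commanded, so I'll lower the command to 25. Next I'll tabulate the arc.

Run:
```python
import numpy as np
t=np.arange(0,1.15,0.06); x=-205*(1-np.cos(t))/50; z=-205*np.sin(t)/50
for a,b,c in zip(t[1:],np.diff(x.round(2)),np.diff(z.round(2))): print(round(a,2),round(b,2),round(c,2))
```

```text
0.06 -0.01 -0.25
0.12 -0.02 -0.24
0.18 -0.04 -0.24
0.24 -0.05 -0.24
0.3 -0.06 -0.24
0.36 -0.08 -0.23
0.42 -0.1 -0.23
0.48 -0.1 -0.22
0.54 -0.12 -0.22
0.6 -0.14 -0.21
0.66 -0.14 -0.19
0.72 -0.16 -0.19
0.78 -0.17 -0.18
0.84 -0.17 -0.17
0.9 -0.19 -0.16
0.96 -0.2 -0.15
1.02 -0.2 -0.13
1.08 -0.22 -0.13
1.14 -0.22 -0.11
```

Request:
carry_out:
  steps: [0,0,0,0,1,0,0,-0.12,0,1,-0.01,0,-0.13,0,1,0,0,0,0,1]
  force: 25

```text
clock: 7.12
eef_pos: [446.1, 115.1, 68.8]
orientation: [180.0, -0.0, -180.0]
wrist_force: [-0.8, 2.8, -1.0]
grip_width: 39.4
grasp_force: 36.6
```

Request:
carry_out:
  steps: [-0.02,0,-0.24,0,1,-0.04,0,-0.24,0,1,-0.05,0,-0.24,0,1,-0.06,0,-0.24,0,1,-0.08,0,-0.23,0,1,-0.1,0,-0.23,0,1,-0.1,0,-0.22,0,1]
  force: 22

```text
clock: 8.0
eef_pos: [468.9, 114.8, 151.1]
orientation: [-180.0, -0.0, -180.0]
wrist_force: [1.0, 2.7, -1.2]
grip_width: 39.4
grasp_force: 36.6
```

Run:
```python
from h import *
from bench import monitor
s=monitor.get_state(); print({k:np.round(s[k],2).tolist() for k in('clock','eef_pos','grip_width','wrist_force','moment','grasp_force')})
im=imaging.snapshot('scene')
print([(np.round(d['at'],1),d['score']) for d in imaging.pinpoint('scene','grip')[:1]])
b=imaging.snapshot('wrist')
cv2.imwrite('pics/s5.png',np.vstack([cv2.resize(im[100:310,200:480],(400,300),interpolation=2),cv2.resize(b,(400,300))])[:,:,::-1])
```

```text
{'clock': 8.0, 'eef_pos': [468.86, 114.81, 151.05], 'grip_width': 39.43, 'wrist_force': [1.04, 2.7, -1.21], 'moment': [0.66, -0.06, -0.09], 'grasp_force': 36.6}
[(array([473. , 117.1, 205.2]), 0.56)]
```

View pics/s5.png

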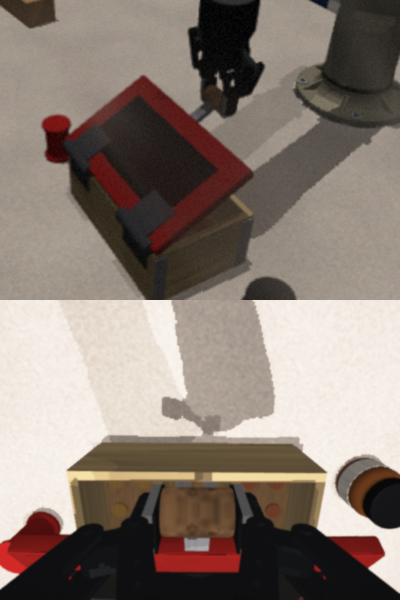

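The pictures show the lid open with the cork still between the pads. The rise of 95 mm means about 0.48 rad, as planned, so I'll go on past balance.

Request:
carry_out:
  steps: [-0.12,0,-0.22,0,1,-0.14,0,-0.21,0,1,-0.14,0,-0.19,0,1,-0.16,0,-0.19,0,1,-0.17,0,-0.18,0,1,-0.17,0,-0.17,0,1,-0.19,0,-0.16,0,1,0,0,0,0,1]

```text
clock: 9.15
eef_pos: [524.6, 114.3, 217.8]
orientation: [-180.0, 0.1, 180.0]
wrist_force: [-5.7, -1.2, 6.8]
grip_width: 39.5
grasp_force: 37.6
```

Request:
carry_out:
  steps: [-0.2,0,-0.15,0,1,-0.2,0,-0.13,0,1,-0.22,0,-0.13,0,1,0,0,0,0,1,0,0,0,0,1]

```text
clock: 9.78
eef_pos: [555.1, 114.1, 237.6]
orientation: [-180.0, 0.1, 180.0]
wrist_force: [-1.7, -1.7, 5.2]
grip_width: 39.6
grasp_force: 37.5
```

Run:
```python
from h import *
from bench import monitor
s=monitor.get_state(); print({k:np.round(s[k],2).tolist() for k in('clock','eef_pos','grip_width','wrist_force','moment','grasp_force')})
p=s['eef_pos']; print(np.arctan2(p[2]-56,651-p[0]))
for c in('scene','top'):
    im=imaging.snapshot(c)
    print([(np.round(d['at'],1),d['score']) for t in('grip','lid_hinge') for d in imaging.pinpoint(c,t)[:1]])
    if c=='scene': a=im
b=imaging.snapshot('wrist')
cv2.imwrite('pics/s6.png',np.vstack([cv2.resize(a[60:270,200:480],(400,300),interpolation=2),cv2.resize(b,(400,300))])[:,:,::-1])
```

```text
{'clock': 9.78, 'eef_pos': [555.12, 114.08, 237.63], 'grip_width': 39.6, 'wrist_force': [-1.67, -1.65, 5.21], 'moment': [-0.39, 0.47, 0.0], 'grasp_force': 37.51}
1.085111277881537
[(array([555.7, 118.3, 293.7]), 0.64), (array([655. , 111.8, 107.1]), 0.78)]
[(array([547.4, 351.2,   0. ]), 0.32)]
```

View pics/s6.png

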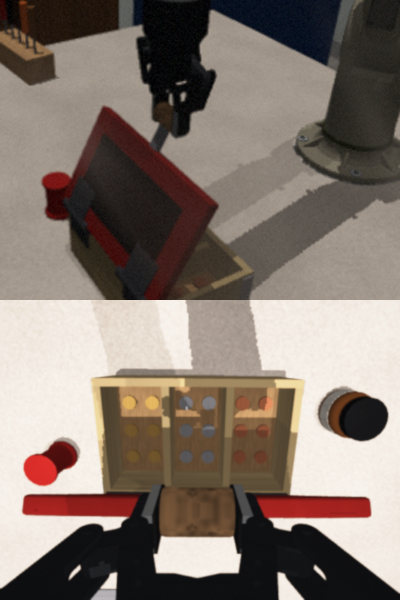

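The lid is at about 1.085 rad (62°), past balance, by both the arm pose and the detected grip. Next I'll bring it back to 45° (0.785 rad).

Request:
carry_out:
  steps: [0.11,0,0.06,0,1,0.22,0,0.13,0,1,0.2,0,0.14,0,1,0.2,0,0.15,0,1,0.17,0,0.16,0,1,0.08,0,0.09,0,1,0,0,0,0,1,0,0,0,0,1,0,0,0,0,1,0,0,0,0,1]

```text
clock: 11.38
eef_pos: [505.0, 114.5, 200.5]
orientation: [-180.0, -0.0, 180.0]
wrist_force: [-4.7, -2.1, 4.4]
grip_width: 39.7
grasp_force: 37.2
```

Run:
```python
from h import *
from bench import monitor
s=monitor.get_state(); print({k:np.round(s[k],2).tolist() for k in('clock','eef_pos','dq','grip_width','wrist_force','moment','grasp_force')})
p=s['eef_pos']; print(np.arctan2(p[2]-56,651-p[0]),np.hypot(p[2]-56,651-p[0]))
a=imaging.snapshot('scene')
for t in('grip','jar','spool'): print(t,[(np.round(d['at'],1),d['score']) for d in imaging.pinpoint('scene',t)[:1]])
b=imaging.snapshot('wrist')
print([(np.round(d['at'],1),d['score']) for d in imaging.pinpoint('wrist','grip')[:1]])
cv2.imwrite('pics/s7.png',np.vstack([cv2.resize(a[60:270,200:480],(400,300),interpolation=2),cv2.resize(b,(400,300))])[:,:,::-1])
```

```text
{'clock': 11.38, 'eef_pos': [504.98, 114.55, 200.5], 'dq': [0.05, -0.02, -0.1, 0.0, 0.02, 0.07, 0.17], 'grip_width': 39.68, 'wrist_force': [-4.75, -2.1, 4.39], 'moment': [-0.48, 1.06, -0.05], 'grasp_force': 37.2}
0.780148371140096 205.42822604514097
grip [(array([504.5, 118.2, 253. ]), 0.58)]
jar [(array([548. , 347.6,  -3.3]), 0.65)]
spool [(array([ 626.5, -123.5,    1.7]), 0.8)]
[]
```

View pics/s7.png

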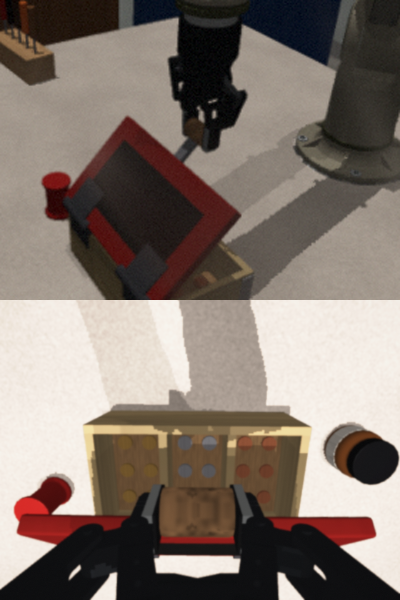

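The lid is held still at about 0.78 rad (45°) with the cork still between the pads at 37 N. The jar and spool have not moved. Handing in.

```bash
python3 -c "
from bench import job_done; print(job_done())"
```

```text
the job is handed in; nothing more can be done
None
```

I raised the lid to about 62°, brought it back, and handed the job in with it held still at about 45°, the cork gripped at 37 N and the jar and spool undisturbed; an earlier pinch closed above the cork without touching it.

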